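# Count a finished print on the tally counter

## Task

Another good print has come off the bench and wants counting. On the tally counter with the round case, swing the lever counter-clockwise all the way to its stop by the black post at its end, then let go so that it springs fully back home. Leave the lever of the square-cased counter, which counts the spoiled sheets, alone.

Things in the scene. Friction and masses are not known exactly. Their poses are not given: they have to be found in the camera images.
- print_lever (a joint): Lever of the round-cased counter, rad: 0 home, grows counter-clockwise seen from above, stop at 1.2 (69 deg). A spring returns it home when let go; pushing the post takes 1.3 N at home, 5 N at the stop. Flat steel bar 13 mm wide, its underside 59 and top 65 mm above the bench, turning level about the upright axis in mid case; the post stands at its end, 80 mm from the axis.
- print_post (a point): Centre of the top of the black upright round post on that lever's end: 16 mm diameter, 46 mm tall above the bar, top 111 mm above the bench, 35 mm outside the round case, on the case's side nearer the robot. It moves on a level circle of 80 mm radius about the pivot. Nothing else taller than 50 mm stands within 50 mm of its path, save the counter itself.
- print_pivot (a point): Point on that lever's upright axis, 70 mm above the bench, mid-top of the steel hub. Counter: screwed to the bench, round aluminium case 90 mm in diameter, top at 57 mm, dark round foot 120 mm; black window with three white wheels on the far half of its top (to 70 mm high), two thin stop lugs 38 mm from the axis (to 70 mm). Stands on the left or the right of the bench; yaw varies.
- spoil_lever (a joint): Lever of the other counter, to be left alone: same lever, post, spring and angle scale, but on a square aluminium case, 88 x 88 mm, on a square foot, screwed to the other half of the bench; its axis is at least 280 mm from the round one's.
Things that resemble listed ones, but are neither listed nor needed, are in the scene too. What is shaped like the part that bears spoil_lever but brown or pink is not meant.

How it is judged:
On the way:
1. the round-cased counter's lever is swung to its stop (value of joint print_lever above 1.08 rad), for 0.1 s.
At the end, for the whole second after the job is handed in: After having been at its stop (within 0.12 rad, 7 degrees, for 0.1 s), the round-cased counter's lever is back home (within 0.1 rad, 6 degrees); the square-cased counter's lever is at home too (value of joint each of print_lever, spoil_lever below 0.1 rad); the robot touches nothing.
It fails at once if the square-cased counter's lever is swung (more than 0.35 rad, 20 degrees) (value of joint spoil_lever above 0.35 rad).
It also fails if it takes over 34 s, if anything falls off the work surface, if the arm or the gripper's body presses on something with over 40 N, if the wrist force passes 120 N, or if a joint passes its speed limit or range.

## Robot

A 6-joint arm with a two-finger parallel gripper is mounted at the origin on the work surface. World frame = base frame: x ahead of the robot, y to its left, z up, the work surface at z = 0. Lengths are in m, angles in rad, forces in N, time in s.
With the tool pointing down it reaches from about 0.35 to 0.85 m from the base axis. Payload 8.1 kg.
Tool frame: the origin (TCP) lies between the finger pads; the fingertips stand 14 mm ahead of it and the grasp point (between the pads) lies 5 mm behind it; z points along the fingers, y is the line along which they close (so a half turn about z gives the same grasp; the last joint's range is limited). The gripper opens to 93 mm and grips with 3 to 60 N. Pads are 15 mm wide; open, the fingers measure 128 mm over their backs; the gripper's body (75 mm by 188 mm) begins 65 mm behind the grasp point.
Start: joints at [-1.337, 0.13, 1.488, -0, 1.523, -0.085], TCP at [0.188, -0.57, 0.233] pointing down, gripper open.
Joint ranges: [-2.96, 2.96], [-0.89, 2.26], [0.02, 2.5], [-1.34, 4.48], [0, 2.73], [-2.66, 2.66]. Speed limits (rad/s): [2.39, 2.39, 2.79, 3.14, 3.14, 3.14].

## Interface

Orientations are given as a unit quaternion [w, x, y, z].
In Python, from rig import arm, get_image, get_calibration, workorder, outline_of, pinpoint gives the robot as it stands.
- The arm moves only by the shell command python3 -m jog 'ROWS' [OPENING] [FORCE]. ROWS is JSON, a list of rows, each a list of 6 numbers: the shift along the tool's x, y, z in cm, then the turn, a rotation vector about the tool's x, y, z in degrees. In form: [[x, y, z, ax, ay, az], ...]. A call has 1 to 12 rows; each row is the pose to reach, as a shift and turn from the pose commanded when the call began, along the tool's axes at that moment; what a row does not reach only later rows make up. A row lasts 1/10 s, in which the tool goes at most 50 mm and 8.59 degrees, less where a joint would pass 70% of its speed; a pose out of reach is approached as far as the arm can. A call with a gripper value outside its range is refused whole. OPENING is the opening in per cent of the stroke, from 0 (shut) to 100 (fully open), set as the call begins (- or left out, the last holds). The fingers move at their own pace and stop on an object; FORCE is the grip in N (left out, the last holds). Time passes only in rows, so rows that repeat a pose let the fingers close. It gives the time, the measured TCP pose, the force, the opening and the grip force at its end, in the units of the state.
- arm.read_state(): the state, without advancing time (a new reading comes with each control period).
- get_image(name): name is "side" or "top"; returns (picture, depth): 384x512x3 uint8, red, green, blue; 384x512 float32, m along the optical axis (not along the pixel's ray), 0 where there is no reading.
- get_calibration(name): a dict with "K" (3x3 intrinsics, pixels), "k1" (the pictures are not rectified: a ray, as slopes to the right and down, at radius r is drawn at 1 + k1 r^2 times it, then the intrinsics apply), "R" (3x3) and "t" (3): a world point X has camera coordinates R X + t. Camera axes: x right, y down, z forward; pixel columns grow to the right and rows downward; lengths in m; the calibration is good to about 2 mm. A picture is of the moment at which its call begins. get_calibration takes no time and is no camera call.
- workorder.close_job(): hands the job in; it is judged then, once.
Trained networks look in the newest picture that a camera, given by its name, has taken for a name from the list of things; names that differ only in an ending like _2 or _b are one class to them, and where a whole thing is asked for, a point or a joint stands for the part that bears it (a point fixed in the world has none). Each returns a list of dicts, best first, with "confidence" (0 to 1); they miss things now and then, are a little off and sometimes report something else, mostly with a low value. They report only what shows in the picture. A call takes as long as a camera call. They do not tell look-alikes from the thing itself.
- outline_of(camera, name): "pixels" (384x512 bool, what is visible of it) and "box" ([left, top, width, height] in pixels, round what is visible of it).
- pinpoint(camera, name): "point" ([row, column] in pixels: a listed point, or the origin of a listed thing).
The state is a dict: "time_s": time; "joints": joint angles; "qvel": joint speeds; "tau": joint torques, N m; "eef_pos": TCP position; "eef_rot": TCP orientation; "ft_force": force on the tool from outside, world axes, zero at the start; "moment": the same for the moment, N m; "finger_gap": finger opening in m; "finger_force": force on a finger pad.
Only numpy, scipy, OpenCV 4.12 (cv2) and the standard library are available. Lean on these libraries where they do the work, as an engineer would, in place of code of your own. Each camera call takes 0.05 s, during which the arm holds its last target. There are 200 camera calls.

## Working session

There is one attempt and no reset: what is moved stays moved. The work goes in short steps, Python scripts to look and compute and a shell command to move; the robot and the scene stay as the last step left them, time stands still between calls to the robot, and variables do not carry over. Pictures are saved under pics/ and viewed, at most 10 in all, crops included, and the job is handed in when it is done.

```bash
mkdir -p pics; cat > h.py <<'E'
import numpy as np,cv2
from rig import arm,get_image,get_calibration,workorder,outline_of,pinpoint
def ray(cam,rc):
    c=get_calibration(cam);K=np.array(c["K"]);R=np.array(c["R"]);t=np.array(c["t"])
    p=cv2.undistortPoints(np.array([[[rc[1],rc[0]]]],float),K,np.array([c["k1"],0,0,0.]))[0,0]
    return -R.T@t, R.T@np.array([p[0],p[1],1.])
def atz(cam,rc,z):
    o,d=ray(cam,rc);return o+d*(z-o[2])/d[2]
E
python3 - <<'E'
from h import *
for c in("top","side"):
    im,d=get_image(c);cv2.imwrite(f"pics/{c}0.png",im[:,:,::-1])
    for n,z in(("print_post",.111),("print_pivot",.07)):
        for r in pinpoint(c,n)[:3]:print(c,n,r["confidence"],r["point"],atz(c,r["point"],z).round(4))
print(arm.read_state())
E
```

```text
top print_post 0.47 [203.1, 113.9] [0.5182 0.2375 0.111 ]
top print_pivot 0.96 [183.2, 132.6] [0.5799 0.2009 0.07  ]
side print_post 0.67 [310.6, 223.2] [0.5139 0.2515 0.111 ]
side print_pivot 0.65 [295.8, 207.1] [0.5792 0.1989 0.07  ]
{'time_s': 0.3, 'joints': array([-1.33738075e+00,  1.30674117e-01,  1.48856709e+00,  3.18924194e-06,
        1.52297307e+00, -8.54089791e-02]), 'qvel': array([-0.001181  , -0.00074031, -0.0015579 , -0.00112973,  0.00218582,
       -0.00100637]), 'tau': array([-8.99915285e-04, -5.59043920e+01, -4.91252768e+01,  7.67116947e-02,
        2.93450081e-02, -6.04222942e-05]), 'eef_pos': array([ 0.18804708, -0.56958683,  0.23226959]), 'eef_rot': array([-3.10080284e-04,  9.87320712e-01,  1.58737881e-01, -2.13918001e-05]), 'ft_force': array([ 0.52471638, -0.63425042, -0.76573947]), 'moment': array([-0.01279166, -0.01135242,  0.02085757]), 'finger_force': 0.0, 'finger_gap': 0.09305358805363292}
```

View pics/top0.png

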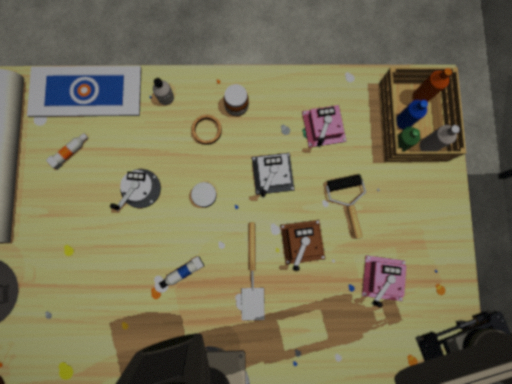

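View pics/side0.png

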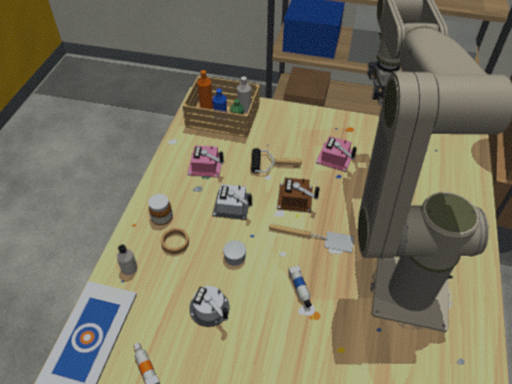

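The top view shows the round counter at about row 188, col 138, with its post at about (207, 115). The square grey counter is at (172, 273), and the pink and brown ones are decoys. The pivot is about (0.580, 0.200) and the post about (0.515, 0.245), a radius of about 79 mm, which matches. The lever is at about 145° and swings to about 214°, so I push towards −y with the closed fingers. The tool's y goes along world x, which puts the wide face against the post.

```bash
python3 -m jog '[[40,-20,0,0,0,-30],[40,-20,0,0,0,-30],[40,-20,0,0,0,-30],[40,-20,0,0,0,-30],[40,-20,0,0,0,-30],[40,-20,0,0,0,-30],[40,-20,0,0,0,-30],[40,-20,0,0,0,-30],[40,-20,0,0,0,-30],[40,-20,0,0,0,-30]]' 0 20
python3 -m jog '[[0,0,0,0,0,0]]'
```

```text
time_s: 1.3
eef_pos: [0.5085, -0.2499, 0.2325]
eef_rot: [-0.0, 0.911, 0.411, 0.001]
ft_force: [-0.9, -0.0, -0.4]
finger_gap: 0.0177
finger_force: 0.0
time_s: 1.4
eef_pos: [0.5057, -0.2535, 0.2325]
eef_rot: [-0.0, 0.912, 0.41, -0.0]
ft_force: [-0.0, -0.5, -0.1]
finger_gap: 0.0095
finger_force: 0.0
```

```bash
python3 - <<'E'
from h import *
im,d=get_image("top")
c=get_calibration("top")
cv2.imwrite("pics/crop1.png",cv2.resize(im[150:240,80:200,::-1],None,fx=6,fy=6,interpolation=cv2.INTER_CUBIC))
for n,z in(("print_post",.111),("print_pivot",.07)):
    for r in pinpoint("top",n)[:3]:print(n,r["confidence"],r["point"],atz("top",r["point"],z).round(4))
s=arm.read_state();print(s["time_s"],s["eef_pos"],s["eef_rot"],s["joints"],s["finger_gap"])
E
```

```text
print_post 0.6 [203.5, 113.7] [0.5171 0.238  0.111 ]
print_pivot 0.93 [185.4, 135.4] [0.5735 0.1928 0.07  ]
1.55 [ 0.50447173 -0.25547004  0.23259945] [ 5.46408817e-05  9.12879111e-01  4.08229935e-01 -2.14251398e-04] [-5.59162603e-01  3.75712756e-02  1.58632177e+00 -4.17279826e-04
  1.51784767e+00  1.70627361e-01] 0.0012966696547328123
```

View pics/crop1.png

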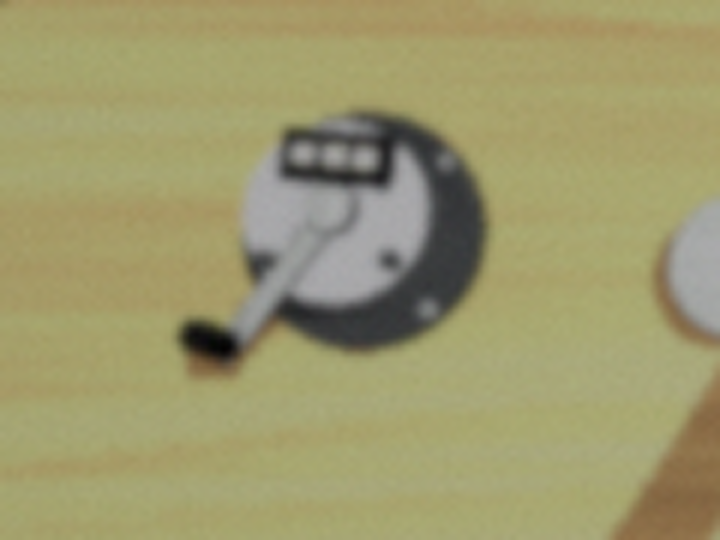

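Hub at pixel (184.5, 135), post top at about (206, 113), so the pivot is about (0.576, 0.194) and the post about (0.512, 0.240), 144° about the pivot. Next I go above a spot behind the post, at (0.508, 0.284).

```bash
python3 -m jog '[[40.4,-35.7,0,0,0,-41.8],[40.4,-35.7,0,0,0,-41.8],[40.4,-35.7,0,0,0,-41.8],[40.4,-35.7,0,0,0,-41.8],[40.4,-35.7,0,0,0,-41.8],[40.4,-35.7,0,0,0,-41.8],[40.4,-35.7,0,0,0,-41.8],[40.4,-35.7,0,0,0,-41.8],[40.4,-35.7,0,0,0,-41.8],[40.4,-35.7,0,0,0,-41.8],[40.4,-35.7,0,0,0,-41.8],[40.4,-35.7,0,0,0,-41.8]]'
python3 -m jog '[[0,0,0,0,0,0],[0,0,0,0,0,0],[0,0,0,0,0,0]]'
```

```text
time_s: 2.75
eef_pos: [0.5074, 0.2875, 0.2324]
eef_rot: [-0.001, 0.706, 0.708, 0.0]
ft_force: [0.0, -0.5, -0.6]
finger_gap: 0.0004
finger_force: 0.0
time_s: 3.05
eef_pos: [0.5083, 0.2828, 0.2328]
eef_rot: [0.0, 0.708, 0.707, -0.0]
ft_force: [-0.2, 0.1, 0.6]
finger_gap: 0.0004
finger_force: 0.0
```

```bash
python3 - <<'E'
from h import *
im,d=get_image("side")
cv2.imwrite("pics/crop2.png",cv2.resize(im[200:384,120:320,::-1],None,fx=3,fy=3))
s=arm.read_state();print(s["time_s"],s["eef_pos"],s["eef_rot"],s["joints"],s["finger_gap"])
E
```

```text
3.1 [0.5082543  0.28302107 0.23282568] [1.42677404e-04 7.07536595e-01 7.06676690e-01 4.08458279e-05] [ 4.20109946e-01  8.10497263e-02  1.54070038e+00 -2.37764643e-04
  1.51966445e+00  4.21338167e-01] 0.0007862191452252242
```

View pics/crop2.png

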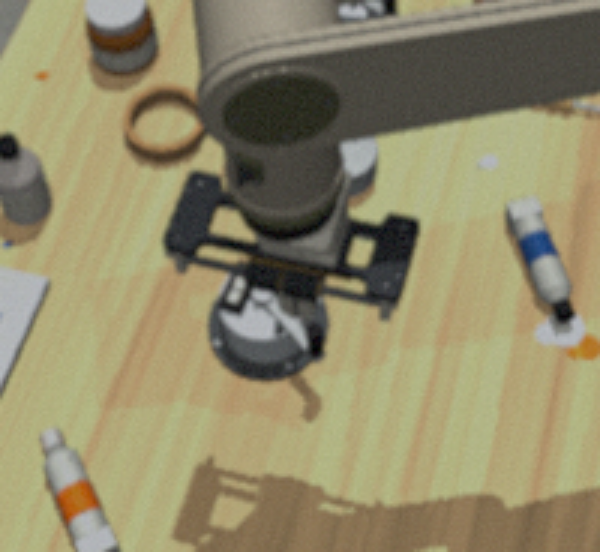

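The gripper is beside the post with the fingers clear of it on the +y side. The post top is at about crop (317, 335). I move out 7 mm and descend.

```bash
python3 -m jog '[[0.7,-0.4,2,0,0,0],[0.7,-0.4,5,0,0,0],[0.7,-0.4,8,0,0,0],[0.7,-0.4,11,0,0,0],[0.7,-0.4,13,0,0,0],[0.7,-0.4,14.2,0,0,0],[0.7,-0.4,14.2,0,0,0],[0.7,-0.4,14.2,0,0,0]]'
```

```text
time_s: 3.9
eef_pos: [0.5044, 0.2915, 0.0917]
eef_rot: [0.0, 0.707, 0.707, 0.001]
ft_force: [0.9, 1.3, 0.2]
finger_gap: 0.0003
finger_force: 0.0
```

```bash
python3 -m jog '[[-1,0,0,0,0,0],[-2,0,0,0,0,0],[-3,0,0,0,0,0],[-4,0,0,0,0,0],[-5,0,0,0,0,0],[-5,0,0,0,0,0]]'
```

```text
time_s: 4.5
eef_pos: [0.5036, 0.2405, 0.0907]
eef_rot: [-0.0, 0.707, 0.707, -0.0]
ft_force: [-1.3, 2.7, -0.1]
finger_gap: 0.0004
finger_force: 1.3
```

Contact: about 2.7 N along +y. I push on to y of about 0.17.

```bash
python3 -m jog '[[-1,0,0,0,0,0],[-2,0,0,0,0,0],[-3,0,0,0,0,0],[-4,0,0,0,0,0],[-5,0,0,0,0,0],[-6,0,0,0,0,0],[-7,0,0,0,0,0],[-7,0,0,0,0,0],[-7,0,0,0,0,0]]'; python3 -m jog '[[-0.3,0,0,0,0,0],[-0.3,0,0,0,0,0],[-0.3,0,0,0,0,0]]'
```

```text
time_s: 5.4
eef_pos: [0.5059, 0.1721, 0.0918]
eef_rot: [0.001, 0.707, 0.707, 0.002]
ft_force: [6.2, 7.9, -1.6]
finger_gap: 0.0004
finger_force: 4.3
time_s: 5.7
eef_pos: [0.5061, 0.1714, 0.0918]
eef_rot: [-0.0, 0.707, 0.708, 0.004]
ft_force: [6.7, 19.0, -5.1]
finger_gap: 0.0006
finger_force: 9.7
```

The force rose sharply to 19 N, which suggests the stop. I check with a picture.

```bash
python3 - <<'E'
from h import *
im,d=get_image("side")
cv2.imwrite("pics/crop3.png",cv2.resize(im[260:350,160:280,::-1],None,fx=6,fy=6,interpolation=cv2.INTER_CUBIC))
for r in pinpoint("side","print_post")[:3]:print(r["confidence"],r["point"],atz("side",r["point"],.111).round(4))
print(arm.read_state()["ft_force"])
E
```

```text
0.61 [283.7, 230.6] [0.5168 0.1667 0.111 ]
[ 7.42806372 18.91179926 -5.67596377]
```

View pics/crop3.png

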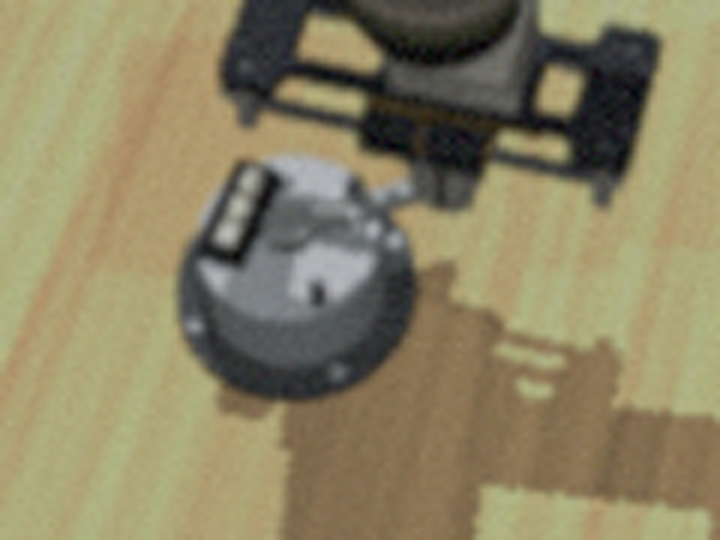

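The lever appears to be against its far lug. One more small push will confirm it, since it should not move.

```bash
python3 -m jog '[[-0.3,0,0,0,0,0],[-0.3,0,0,0,0,0],[-0.3,0,0,0,0,0]]'
```

```text
time_s: 6.1
eef_pos: [0.5063, 0.1707, 0.0919]
eef_rot: [-0.001, 0.706, 0.708, 0.006]
ft_force: [10.5, 31.1, -8.5]
finger_gap: 0.0007
finger_force: 15.3
```

It is at the hard stop: 12 N more force for 0.7 mm of movement. I ease back the way I came, past home, then lift.

```bash
python3 -m jog '[[1,0,0,0,0,0],[2.5,0,0,0,0,0],[4,0,0,0,0,0],[5.5,0,0,0,0,0],[7,0,0,0,0,0],[8.5,0,0,0,0,0],[10,0,0,0,0,0],[11.5,0,0,0,0,0],[13,0,0,0,0,0],[13,0,0,0,0,0]]'; python3 -m jog '[[0,0,-3,0,0,0],[0,0,-7,0,0,0],[0,0,-11,0,0,0],[0,0,-14,0,0,0],[0,0,-14,0,0,0],[10,0,-14,0,0,0],[10,0,-14,0,0,0],[10,0,-14,0,0,0],[10,0,-14,0,0,0]]'; python3 - <<'E'
from h import *
im,d=get_image("side");im2,_=get_image("top")
f=lambda a:cv2.resize(a[:,:,::-1],None,fx=3,fy=3)
cv2.imwrite("pics/crop4.png",np.hstack([f(im[250:360,150:270]),f(im2[140:250,80:200])]))
for c in("side","top"):
  for r in pinpoint(c,"print_post")[:2]:print(c,r["confidence"],r["point"],atz(c,r["point"],.111).round(4))
E
```

```text
time_s: 7.1
eef_pos: [0.5035, 0.2975, 0.0906]
eef_rot: [-0.0, 0.706, 0.708, 0.0]
ft_force: [0.0, -0.7, 0.8]
finger_gap: 0.0002
finger_force: 0.0
time_s: 8.0
eef_pos: [0.503, 0.3959, 0.2289]
eef_rot: [0.0, 0.706, 0.708, -0.001]
ft_force: [0.2, -0.9, 0.1]
finger_gap: 0.0005
finger_force: 0.0
side 0.44 [312.5, 222.3] [0.5147 0.2575 0.111 ]
top 0.79 [202.4, 112.8] [0.5201 0.2405 0.111 ]
```

View pics/crop4.png

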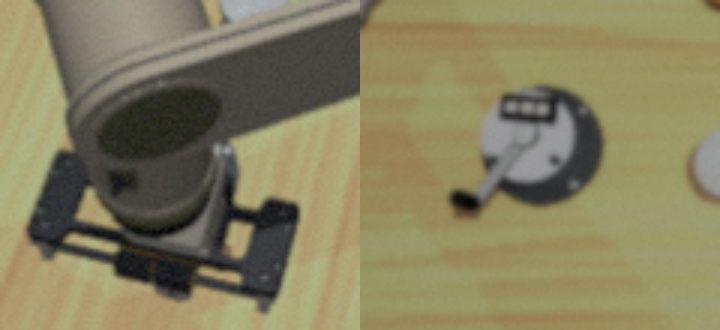

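The top view shows the lever back home, with the post at the same pixel as at the start, and the gripper well clear of everything.

```bash
python3 -c "
from rig import workorder
print(workorder.close_job())"
```

```text
the job is handed in; nothing more can be done
None
```

I swung the round counter's lever to its hard stop and let it spring back home, never went near the square counter, and handed the job in at about 8 s; no verdict came back.

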